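# Fit the belt pulley on the wire winder's keyed shaft

### The job

Lift the belt pulley off the cart and slip it over the upright shaft of the gearmotor, boss upward. Resting it only lightly on the key, turn it until its keyway drops over the key, then let it gently down fully home on the shoulder and let go, without forcing it and without disturbing the other things on the cart.

Things in the scene. Friction and masses are not known exactly. Their poses are not given: they have to be found in the camera images.
- pulley_mid (a point): Centre of the loose bare-aluminium V-belt pulley, 26 mm above its underside. A disc 100 mm in diameter, 20 mm high, with a round boss 44 mm in diameter rising 32 mm above it (52 mm in all; grip the boss from above). Stands upright on the cart. z: bore axis, up; x: from the axis to the keyway. Mass 0.35 to 0.6 kg.
- pulley_top (a point): Centre of the bore's mouth in the boss's top face, 26 mm above pulley_mid, same axes. The bore is 22.4 mm in diameter, right through, with one keyway 9.6 mm wide that reaches 16.8 mm from the axis on the x side, open over the whole height.
- seat (a point): Centre of the shoulder, a steel ring 36 mm in diameter, 66 mm above the cart, at the foot of the gearmotor's upright shaft. z: shaft axis, up; x: the housing's long axis, towards the motor. With the pulley fully home its underside lies on the shoulder (pulley_mid 26 mm above seat). Pulley and shaft are never to press on each other with 60 N or more.
- key_level (a point): Point on the shaft's axis level with the key's top, 22 mm above seat, same axes. The key, 7 mm wide, stands out to 15 mm from the axis, from the shoulder up to here. Its angle about z is not measured: anywhere within 0.6 rad either side of x. Off the key's angle the pulley's underside rests on it here; with the keyway over it (within about 0.1 rad) the pulley can go down.
- shaft_end (a point): Upper end of the steel shaft, on its axis, 58 mm above seat, same axes. The shaft is 20 mm in diameter, its last 6 mm tapered to 12 mm. The gear train holds it still against any turning moment under 4 N m.
- gearmotor: Grey gearmotor bolted to the cart; origin on the cart, under the shaft. Housing 120 x 100 mm on a 170 x 120 mm foot, 56 mm high, with a round dark motor (50 mm in diameter, to 120 mm from the shaft) along +x.
- insulator_mid (a point): Centre of a loose red plastic fence-post insulator, a ribbed spool 38 mm in diameter and 62 mm high, standing. Leave alone.
- plier: Loose galvanized steel fence plier, lying flat, about 235 mm long, 86 mm wide, 18 mm high; origin near its middle on the cart. Leave alone.
- floor_tile: Loose yellow ceramic tile 150 x 150 x 9 mm lying flat; origin under its centre. Leave alone.
- staple_jar: Loose pale translucent jar with a steel cap, 66 mm in diameter, 90 mm high; origin under its centre. Leave alone.
There are look-alikes about, which are no part of the job. There is more than one size of the part that bears pulley_mid; the job needs the smaller. Leave any red look-alike of the gearmotor alone.

How it is judged:
By the outcome, as a careful person would: the job done as asked, in the order asked, and still so for the second after the job is handed in, with the robot touching nothing.
It also fails if it takes over 61 s, if anything falls off the work surface, if the arm or the gripper's body presses on something with over 40 N, if the wrist force passes 120 N, or if a joint passes its speed limit or range.

### The arm

A 7-joint arm with a two-finger parallel gripper is mounted at the origin on the work surface. World frame = base frame: x ahead of the robot, y to its left, z up, the work surface at z = 0. Lengths are in m, angles in rad, forces in N, time in s.
With the tool pointing down it reaches from about 0.35 to 0.9 m from the base axis. Payload 7.2 kg.
Tool frame: the origin (TCP) lies midway between the tips of the shut fingers; the grasp point (between the pads) lies manip.grip_depth behind it (manip.grip_depth is the distance from the TCP to the grasp point, in m); z points along the fingers, x is the direction in which the jaws open and shut, and the axes are right-handed (so a half turn about z gives the same grasp; the last joint's range is limited). The gripper opens to 85 mm and grips with 20 to 120 N. Pads are 22 mm wide; open, the fingers measure 114 mm over their backs; the gripper's body (76 mm by 85 mm) begins 54 mm behind the grasp point. The pads swing forward as they close: fully open they stand 13 mm farther back than shut.
Start: joints at [1.081, 0.411, -0.013, 1.596, 0.006, 1.134, -0.082], TCP at [0.256, -0.57, 0.231] pointing down, gripper open.
Joint ranges: [-2.95, 2.95], [-0.29, 1.99], [-1.47, 1.44], [0.14, 2.54], [-1.03, 4.17], [0.13, 1.85], [-2.86, 2.86]. Speed limits (rad/s): [2.39, 2.39, 3.01, 3.01, 3.14, 3.14, 3.14].

### API

Orientations are given as [roll, pitch, yaw] about the fixed x, y, z axes, in that order (R = Rz(yaw) Ry(pitch) Rx(roll)).
In Python, from plant import manip, viewer, workorder gives the robot as it stands.
- The arm moves only by the shell command python3 -m jog 'ROWS' [FORCE]. ROWS is JSON, a list of rows, each an object of numbers: "dx", "dy", "dz": the shift along the tool's x, y, z in m; "rx", "ry", "rz": the turn, a rotation vector about the tool's x, y, z in degrees; "hand": the opening in per cent of the stroke, from 0 (shut) to 100 (fully open). In form: [{"dx": .., "dy": .., "dz": .., "rx": .., "ry": .., "rz": .., "hand": ..}, ...]. A call has 1 to 12 rows; each row is the pose to reach, as a shift and turn from the pose measured when the call began, along the tool's axes at that moment; what a row does not reach only later rows make up. A row lasts 1/12 s, in which the tool goes at most 41.7 mm and 7.16 degrees, less where a joint would pass 70% of its speed; a pose out of reach is approached as far as the arm can. A call with a gripper value outside its range is refused whole. The fingers move at their own pace and stop on an object; FORCE is the grip in N (left out, the last holds). Time passes only in rows, so rows that repeat a pose let the fingers close. It gives the time, the measured TCP pose, the force and the opening at its end, in the units of the state.
- manip.sense(): the state, without advancing time (a new reading comes with each control period).
- viewer.read_camera(name): name is "side" or "top" or "wrist"; returns the picture (420x560x3 uint8, red, green, blue); there is no depth.
- viewer.camera_params(name): a dict with "fx", "fy", "cx", "cy" (pixels), "rvec" (rotation vector, rad) and "tvec" (3), from world to camera coordinates, as OpenCV has them; the wrist camera has in their place "mount" (4x4, takes a point from camera to tool coordinates, whose origin is the TCP and whose axes are the tool frame's). Camera axes: x right, y down, z forward; pixel columns grow to the right and rows downward; lengths in m; the calibration is good to about 2 mm. A picture is of the moment at which its call begins: read the wrist's pose just before it. camera_params takes no time and is no camera call.
- workorder.hand_in(): hands the job in, once; it reports no verdict.
The state is a dict: "t": time; "q": joint angles; "qd": joint speeds; "joint_efforts": joint torques, N m; "tool_pos": TCP position; "ee_rot": TCP orientation; "wrist_force": force on the tool from outside, world axes, zero at the start; "moment": the same for the moment, N m; "width": opening from 0.0 (shut) to 1.0 (fully open).
Only numpy, scipy, OpenCV 4.12 (cv2) and the standard library are available. Lean on these libraries where they do the work, as an engineer would, in place of code of your own. Each camera call takes 0.05 s, during which the arm holds its last target.

## Working session

There is one attempt and no reset: what is moved stays moved. The work goes in short steps, Python scripts to look and compute and a shell command to move; the robot and the scene stay as the last step left them, time stands still between calls to the robot, and variables do not carry over. Pictures are saved under pics/ and viewed, and the job is handed in when it is done.

```bash
ls; mkdir -p pics; python3 - <<'E'
from plant import manip, viewer
import cv2
s=manip.sense(); print(s); print(manip.grip_depth)
for n in ("side","top","wrist"):
    cv2.imwrite(f"pics/{n}0.png",viewer.read_camera(n)[:,:,::-1])
    print(n,viewer.camera_params(n))
E
```

```text
pics
{'t': 0.0, 'q': array([ 1.08079552,  0.41193882, -0.01270518,  1.59709359,  0.00559805,
        1.13426756, -0.08214765]), 'qd': array([-0.00073368,  0.00079539, -0.00100219, -0.00091154, -0.00152596,
       -0.00026046,  0.00076403]), 'joint_efforts': array([ 1.99051974e-04, -6.00627065e+01,  6.82344362e-01, -2.99409556e+01,
        1.38569615e-02,  1.06381945e-02,  9.54450343e-06]), 'tool_pos': array([ 0.25562501, -0.56977129,  0.23040857]), 'ee_rot': array([ 3.14147317e+00,  1.66746456e-03, -1.14892549e+00]), 'wrist_force': array([ 0.15631828, -0.10860451, -1.25551705]), 'moment': array([-0.02260876, -0.00541099, -0.02228387]), 'width': 0.9986244072691661}
0.0187
side {'fx': 507.8173642005691, 'fy': 507.8173642005691, 'cx': 276.27382099299797, 'cy': 203.6319202920155, 'rvec': array([ 0.58216315, -2.4992094 ,  1.3796799 ]), 'tvec': array([0.44001315, 0.16897316, 1.18055146])}
top {'fx': 379.64756807426585, 'fy': 379.64756807426585, 'cx': 273.85173608493403, 'cy': 205.8667754545128, 'rvec': array([ 2.20497039, -2.19617107,  0.0437705 ]), 'tvec': array([0.00944827, 0.48805799, 1.21265594])}
wrist {'fx': 302.1860397826947, 'fy': 302.1860397826947, 'cx': 275.31448416186504, 'cy': 211.4443261849678, 'mount': array([[ 9.99999978e-01,  9.74396179e-05,  1.85627185e-04,
        -4.13812928e-04],
       [-1.48379081e-04,  9.54465934e-01,  2.98319895e-01,
        -7.56247337e-02],
       [-1.48106648e-04, -2.98319916e-01,  9.54465927e-01,
        -1.42000650e-01],
       [ 0.00000000e+00,  0.00000000e+00,  0.00000000e+00,
         1.00000000e+00]])}
```

View pics/side0.png

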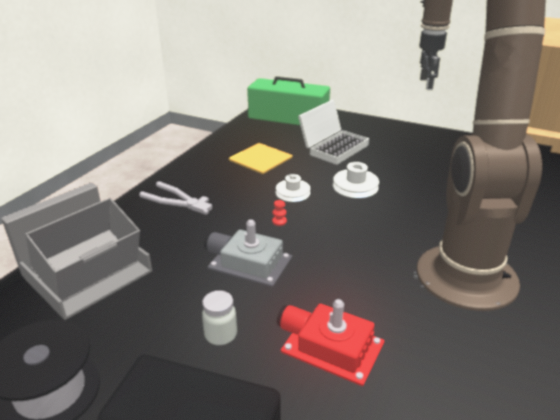

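View pics/top0.png

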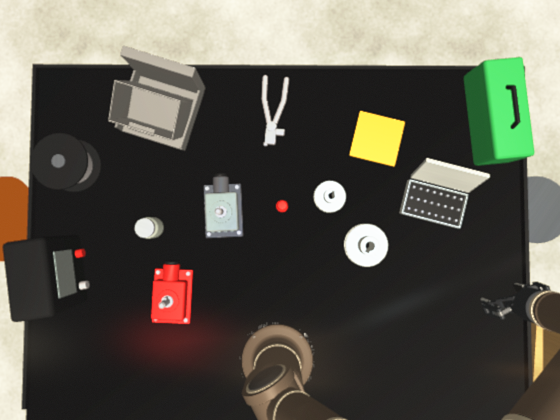

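View pics/wrist0.png

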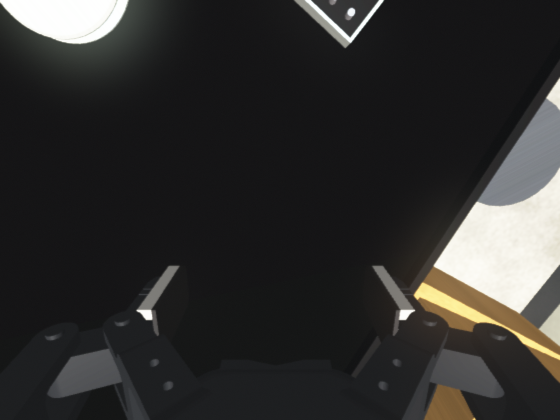

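```bash
cat > h.py <<'E'
import numpy as np, cv2
from plant import manip, viewer
from scipy.spatial.transform import Rotation as R
def cam(n,s=None):
    p=viewer.camera_params(n)
    K=np.array([[p['fx'],0,p['cx']],[0,p['fy'],p['cy']],[0,0,1]])
    if n=='wrist':
        s=s or manip.sense()
        T=np.eye(4);T[:3,:3]=R.from_euler('xyz',s['ee_rot']).as_matrix();T[:3,3]=s['tool_pos']
        M=T@p['mount']; Rc=M[:3,:3]; c=M[:3,3]
    else:
        Rw=cv2.Rodrigues(p['rvec'])[0]; Rc=Rw.T; c=-Rc@p['tvec']
    return K,Rc,c
def cast(C,uv,z):
    K,Rc,c=C; uv=np.atleast_2d(uv).astype(float)
    d=(Rc@np.linalg.inv(K)@np.c_[uv,np.ones(len(uv))].T).T
    return c+d*((z-c[2])/d[:,2])[:,None]
def proj(C,P):
    K,Rc,c=C; q=(K@Rc.T@(np.atleast_2d(P)-c).T).T
    return q[:,:2]/q[:,2:]
E
python3 - <<'E'
from h import *
im=cv2.imread('pics/top0.png'); C=cam('top')
print("c",C[2])
hsv=cv2.cvtColor(im,cv2.COLOR_BGR2HSV)
m=((hsv[:,:,2]>120)&(hsv[:,:,1]<60)).astype('uint8')
for n,(u,v),r in(("small",(330,196),24),("large",(366,245),30)):
    mm=np.zeros_like(m);cv2.circle(mm,(u,v),r,1,-1)
    cs,_=cv2.findContours(m*mm,cv2.RETR_EXTERNAL,cv2.CHAIN_APPROX_NONE)
    k=max(cs,key=cv2.contourArea)
    e=cv2.fitEllipse(k); w=cast(C,k[:,0],0.02)
    (x,y),rr=cv2.minEnclosingCircle(w[:,:2].astype('float32'))
    print(n,e,x,y,2*rr, cast(C,e[0],.02), np.hypot(*(cast(C,e[0],.02)[0,:2])))
a=cv2.resize(im[165:275,290:400],None,fx=5,fy=5,interpolation=cv2.INTER_CUBIC)
b=cv2.resize(im[165:250,190:260],None,fx=5,fy=5,interpolation=cv2.INTER_CUBIC)
cv2.imwrite('pics/crop_p.png',a);cv2.imwrite('pics/crop_g.png',b)
sd=cv2.imread('pics/side0.png')
cv2.imwrite('pics/crop_s.png',cv2.resize(sd[150:290,190:400],None,fx=3.8,fy=3.8,interpolation=cv2.INTER_CUBIC))
E
```

```text
c [0.43847304 0.01036984 1.23144555]
small ((329.39715576171875, 196.18643188476562), (31.366680145263672, 31.651912689208984), 67.9909439086914) 0.5196610689163208 -0.16569721698760986 0.10433828830718994 [[ 0.51928333 -0.16603884  0.02      ]] 0.5451826083911832
large ((365.6260986328125, 244.73468017578125), (42.35116958618164, 43.62928771972656), 113.00206756591797) 0.36533570289611816 -0.28044673800468445 0.14081527292728424 [[ 0.36507392 -0.28093342  0.02      ]] 0.46065448206231874
```

View pics/crop_p.png

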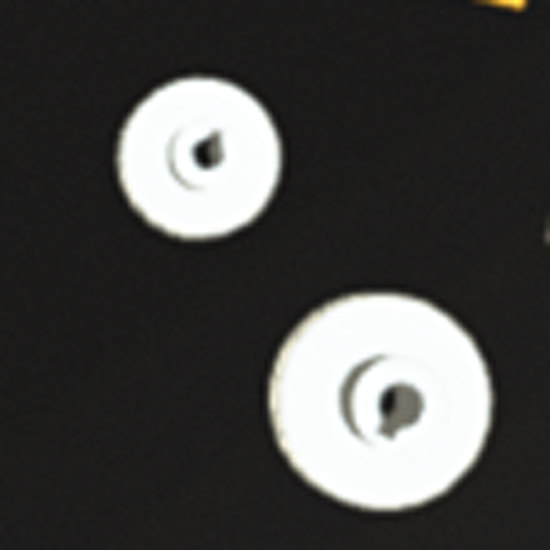

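View pics/crop_g.png

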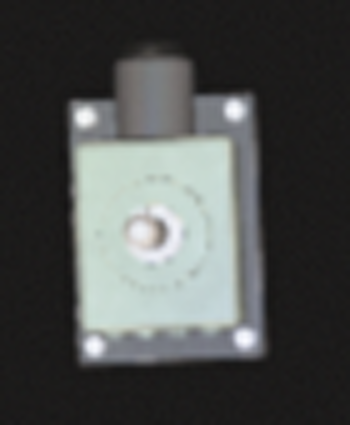

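View pics/crop_s.png

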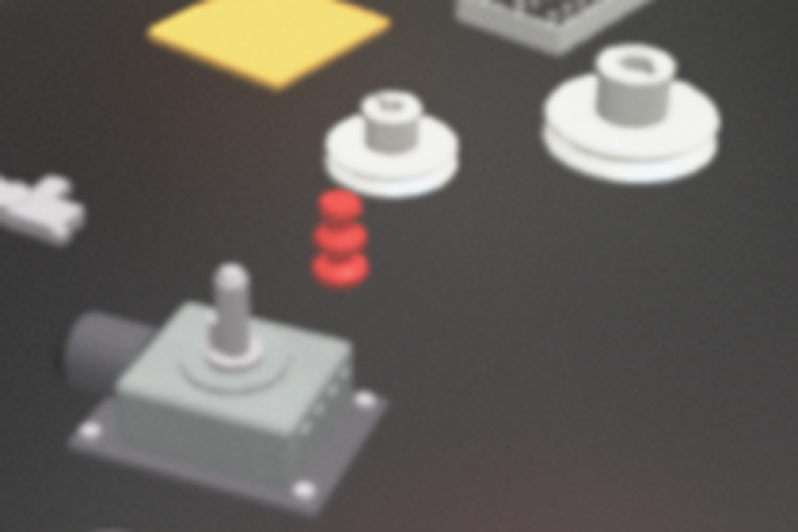

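Pulleys: the small one at top-view (329,196), about 104 mm across, matches the 100 mm part. The large one at (366,245), about 141 mm, is the look-alike. The grey gearmotor is at (222,208) and the red one at (172,300). Next I move the wrist camera over the small pulley to confirm.

```bash
python3 -m jog '[{"dx":-0.26,"dy":-0.406,"dz":0.0},{"dx":-0.26,"dy":-0.406,"dz":0.0},{"dx":-0.26,"dy":-0.406,"dz":0.0},{"dx":-0.26,"dy":-0.406,"dz":0.0},{"dx":-0.26,"dy":-0.406,"dz":0.0},{"dx":-0.26,"dy":-0.406,"dz":0.0},{"dx":-0.26,"dy":-0.406,"dz":0.05},{"dx":-0.26,"dy":-0.406,"dz":0.05},{"dx":-0.26,"dy":-0.406,"dz":0.05},{"dx":-0.26,"dy":-0.406,"dz":0.05},{"dx":-0.26,"dy":-0.406,"dz":0.05},{"dx":-0.26,"dy":-0.406,"dz":0.05}]'
python3 -m jog '[{"dx":0},{"dx":0},{"dx":0}]'
python3 - <<'E'
from h import *
import pickle
s=manip.sense(); im=viewer.read_camera('wrist')[:,:,::-1]
cv2.imwrite('pics/w1.png',im); pickle.dump(s,open('w1.pkl','wb'));print(s['tool_pos'],s['ee_rot'],s['qd'].max())
print(proj(cam('wrist',s),[[.5195,-.166,.052],[.5195,-.166,.02]]))
E
```

```text
[ 0.25568533 -0.56991483  0.23066696] [ 3.14149151e+00  1.18512578e-03 -1.14899969e+00] 0.0004851643334753424
[[-102.80051939 -386.78878017]
 [ -54.28396825 -322.20776536]]validation failed for argument at $[0]...
validation failed for argument at $[0]...
```

View pics/w1.png

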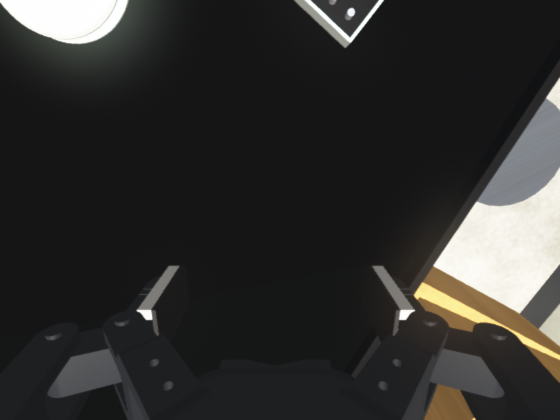

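The call was refused whole, so every row probably needs all seven fields. I'll resend with them filled in.

```bash
python3 -m jog '[{"dx":-0.26,"dy":-0.406,"dz":0.0,"rx":0,"ry":0,"rz":0,"hand":100},{"dx":-0.26,"dy":-0.406,"dz":0.0,"rx":0,"ry":0,"rz":0,"hand":100},{"dx":-0.26,"dy":-0.406,"dz":0.0,"rx":0,"ry":0,"rz":0,"hand":100},{"dx":-0.26,"dy":-0.406,"dz":0.0,"rx":0,"ry":0,"rz":0,"hand":100},{"dx":-0.26,"dy":-0.406,"dz":0.0,"rx":0,"ry":0,"rz":0,"hand":100},{"dx":-0.26,"dy":-0.406,"dz":0.0,"rx":0,"ry":0,"rz":0,"hand":100},{"dx":-0.26,"dy":-0.406,"dz":0.05,"rx":0,"ry":0,"rz":0,"hand":100},{"dx":-0.26,"dy":-0.406,"dz":0.05,"rx":0,"ry":0,"rz":0,"hand":100},{"dx":-0.26,"dy":-0.406,"dz":0.05,"rx":0,"ry":0,"rz":0,"hand":100},{"dx":-0.26,"dy":-0.406,"dz":0.05,"rx":0,"ry":0,"rz":0,"hand":100},{"dx":-0.26,"dy":-0.406,"dz":0.05,"rx":0,"ry":0,"rz":0,"hand":100},{"dx":-0.26,"dy":-0.406,"dz":0.05,"rx":0,"ry":0,"rz":0,"hand":100}]'
python3 - <<'E'
from h import *
s=manip.sense();print(s['t'],s['tool_pos'],s['ee_rot'],s['qd'])
E
```

```text
t: 1.2
tool_pos: [0.5211, -0.1625, 0.1803]
ee_rot: [-3.141, 0.002, -1.146]
wrist_force: [0.3, -0.7, 0.7]
width: 0.999
1.2 [ 0.52109703 -0.16245483  0.18034379] [-3.14087510e+00  2.16015115e-03 -1.14611385e+00] [-0.51273795  0.22554825 -0.08836192 -0.12855414  0.11656905 -0.07677491
 -0.64759281]
```

```bash
python3 -m jog '[{"dx":0,"dy":0,"dz":0.0,"rx":0,"ry":0,"rz":0,"hand":100},{"dx":0,"dy":0,"dz":0,"rx":0,"ry":0,"rz":0,"hand":100},{"dx":0,"dy":0,"dz":0,"rx":0,"ry":0,"rz":0,"hand":100}]'
python3 - <<'E'
from h import *
import pickle
s=manip.sense(); im=viewer.read_camera('wrist')[:,:,::-1]
cv2.imwrite('pics/w2.png',im); pickle.dump(s,open('w2.pkl','wb'));print(s['t'],s['tool_pos'],s['ee_rot'],abs(s['qd']).max())
print(proj(cam('wrist',s),[[.5195,-.166,.052],[.5195,-.166,.02]]))
E
```

```text
t: 1.45
tool_pos: [0.5207, -0.1631, 0.1802]
ee_rot: [3.141, 0.002, -1.146]
wrist_force: [-0.5, -0.3, -0.1]
width: 1.003
1.45 [ 0.52069359 -0.16305902  0.18018414] [ 3.14138743e+00  2.06422544e-03 -1.14601256e+00] 0.02636269512008354
[[278.34090289 204.7280069 ]
 [278.10377966 196.12400712]]
```

View pics/w2.png

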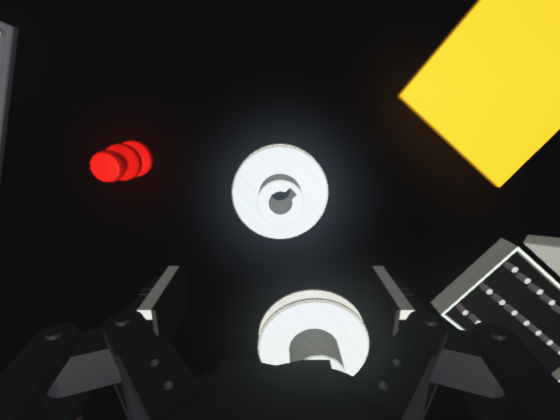

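Wrist view: the pulley disc is centred near (280,192), with the boss bore at about (280,201) and the keyway pointing up-right to (291,193). The insulator is at (105,163) and the big pulley at (313,335). Now I measure the pulley.

```bash
python3 - <<'E'
from h import *
import pickle
s=pickle.load(open('w2.pkl','rb')); C=cam('wrist',s); im=cv2.imread('pics/w2.png')
g=cv2.cvtColor(im,cv2.COLOR_BGR2GRAY)
m=(g>110).astype('uint8'); mm=np.zeros_like(m);cv2.circle(mm,(280,192),53,1,-1)
cs,_=cv2.findContours(m*mm,cv2.RETR_EXTERNAL,cv2.CHAIN_APPROX_NONE)
k=max(cs,key=cv2.contourArea); w=cast(C,k[:,0],.02)
(x,y),r=cv2.minEnclosingCircle(w[:,:2].astype('float32'));print('disc',x,y,2*r)
A=np.c_[2*w[:,:2],np.ones(len(w))];b=(w[:,:2]**2).sum(1);p=np.linalg.lstsq(A,b,rcond=None)[0];print('lsq',p[:2],2*np.sqrt(p[2]+p[0]**2+p[1]**2))
# rectified top plane view z=.052 : 0.2mm/px
c=np.array([.5195,-.166]);N=560
xs=(np.arange(N)-N/2)*1e-4
X,Y=np.meshgrid(-xs,-xs) # right=-y? : col -> -y, row -> -x
P=np.c_[c[0]+Y.ravel(),c[1]+X.ravel(),np.full(N*N,.052)]
uv=proj(C,P).astype('float32').reshape(N,N,2)
cv2.imwrite('pics/w2r.png',cv2.remap(im,uv[:,:,0],uv[:,:,1],cv2.INTER_CUBIC))
E
```

```text
disc 0.5228268504142761 -0.16616345942020416 0.10105717182159424
lsq [ 0.52268827 -0.16620473] 0.0992293841826988
```

View pics/w2r.png

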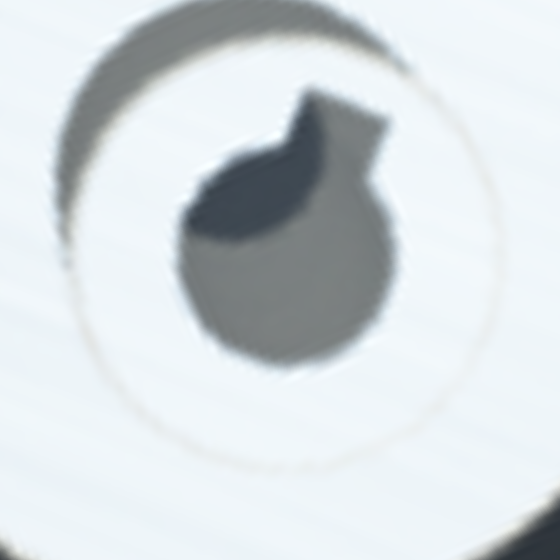

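```bash
python3 - <<'E'
from h import *
C=cam('top');S=cam('side')
print('shaft_end top',cast(C,(217.6,211),.122), 'ring',cast(C,(221.4,211.6),.066))
print('side end',cast(S,(190+231/3.8,150+272/3.8),.122),'ring',cast(S,(190+235/3.8,150+352/3.8),.066))
print('insul',cast(C,(282,206),.062),'jar',cast(C,(148,228),.09))
s=manip.sense();Rt=cam('wrist',s);d=np.array([.42,.165,.24])-s['tool_pos'];print(R.from_euler('xyz',s['ee_rot']).as_matrix().T@d)
E
```

```text
shaft_end top [[0.46779569 0.17568999 0.122     ]] ring [[0.46747949 0.17234627 0.066     ]]
side end [[0.46849855 0.17509363 0.122     ]] ring [[0.46555193 0.1792644  0.066     ]]
insul [[ 0.48559219 -0.01376501  0.062     ]] jar [[0.41674941 0.38895026 0.09      ]]
[-0.34128698 -0.04344787 -0.05906298]
```

```bash
python3 -m jog '[{"dx":-0.33,"dy":-0.091,"dz":-0.05,"rx":0,"ry":0,"rz":0,"hand":100},{"dx":-0.33,"dy":-0.091,"dz":-0.05,"rx":0,"ry":0,"rz":0,"hand":100},{"dx":-0.33,"dy":-0.091,"dz":-0.05,"rx":0,"ry":0,"rz":0,"hand":100},{"dx":-0.33,"dy":-0.091,"dz":-0.05,"rx":0,"ry":0,"rz":0,"hand":100},{"dx":-0.33,"dy":-0.091,"dz":-0.05,"rx":0,"ry":0,"rz":0,"hand":100},{"dx":-0.33,"dy":-0.091,"dz":-0.05,"rx":0,"ry":0,"rz":0,"hand":100},{"dx":-0.33,"dy":-0.091,"dz":-0.05,"rx":0,"ry":0,"rz":0,"hand":100},{"dx":-0.33,"dy":-0.091,"dz":-0.05,"rx":0,"ry":0,"rz":0,"hand":100},{"dx":-0.33,"dy":-0.091,"dz":-0.05,"rx":0,"ry":0,"rz":0,"hand":100},{"dx":-0.33,"dy":-0.091,"dz":-0.05,"rx":0,"ry":0,"rz":0,"hand":100},{"dx":-0.33,"dy":-0.091,"dz":-0.05,"rx":0,"ry":0,"rz":0,"hand":100},{"dx":-0.33,"dy":-0.091,"dz":-0.05,"rx":0,"ry":0,"rz":0,"hand":100}]'
python3 - <<'E'
from h import *
import pickle
s=manip.sense(); im=viewer.read_camera('wrist')[:,:,::-1]
cv2.imwrite('pics/w3.png',im); pickle.dump(s,open('w3.pkl','wb'));print(s['t'],s['tool_pos'],s['ee_rot'],abs(s['qd']).max())
C=cam('wrist',s)
print(proj(C,[[.468,.175,.124],[.468,.175,.066]]))
c=np.array([.468,.175]);N=560
xs=(np.arange(N)-N/2)*2e-4
X,Y=np.meshgrid(-xs,-xs)
for z in (.088,.066):
    P=np.c_[c[0]+Y.ravel(),c[1]+X.ravel(),np.full(N*N,z)]
    uv=proj(C,P).astype('float32').reshape(N,N,2)
    cv2.imwrite(f'pics/w3r{int(z*1000)}.png',cv2.remap(im,uv[:,:,0],uv[:,:,1],cv2.INTER_CUBIC))
E
```

```text
t: 2.5
tool_pos: [0.4686, 0.1716, 0.2308]
ee_rot: [3.141, 0.0, -1.151]
wrist_force: [0.1, -0.4, -0.8]
width: 1.0
2.5 [0.46856676 0.17163566 0.23076145] [ 3.14100653e+00  4.13233323e-04 -1.15097183e+00] 0.008760626230347532
[[271.94770727 208.06494319]
 [272.55391205 192.03254735]]
```

View pics/w3.png

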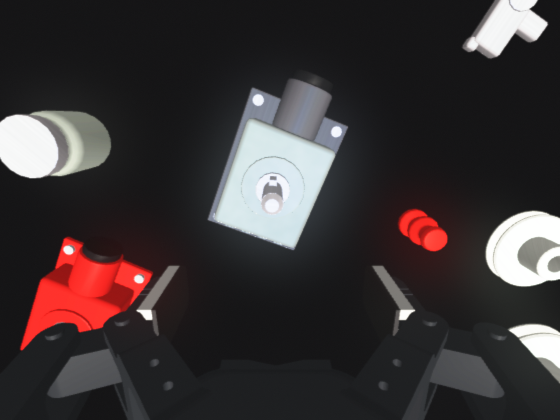

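View pics/w3r66.png

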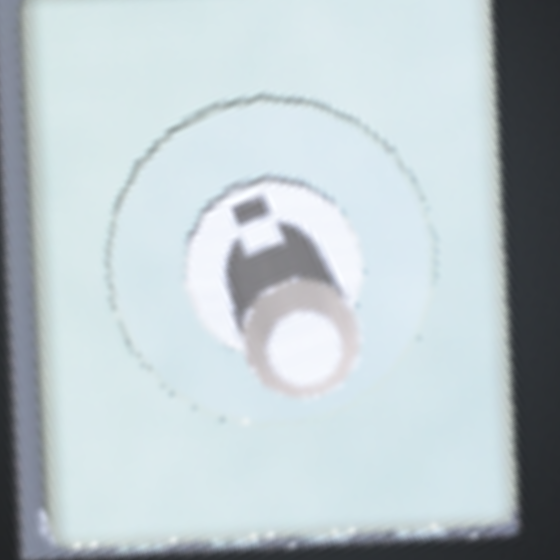

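```bash
python3 - <<'E'
import cv2
a=cv2.imread('pics/w3r88.png')[130:400,170:400]
b=cv2.imread('pics/w3r66.png')[130:400,170:400]
cv2.imwrite('pics/w3c.png',cv2.hconcat([cv2.resize(a,None,fx=1.7,fy=2.2),cv2.resize(b,None,fx=1.7,fy=2.2)]) if 0 else cv2.resize(a,None,fx=2.2,fy=2.2,interpolation=cv2.INTER_CUBIC))
E
```

```text
(no output)
```

View pics/w3c.png

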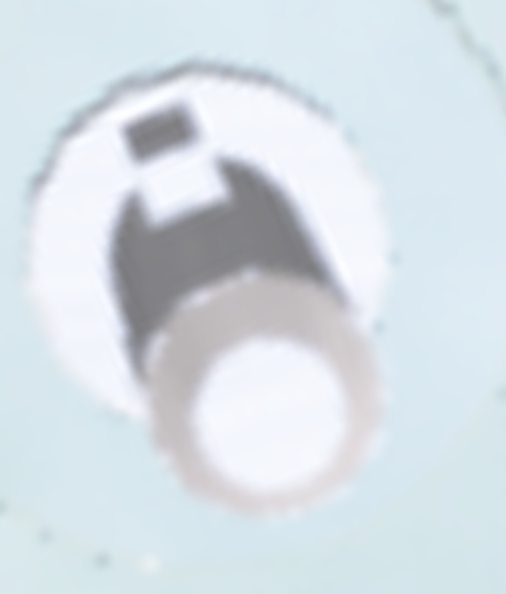

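The key sits at about +0.355 rad in world, from its end point (radius 14.6 mm) and its edges. The keyway is at -0.40 rad. The seat is near (0.471,0.176) and the pulley near (0.521,-0.166), and the top and wrist cameras agree to about 3 mm. Back to the pulley to grasp it.

```bash
python3 -m jog '[{"dx":0.33,"dy":0.09,"dz":0.03,"rx":0,"ry":0,"rz":0,"hand":100},{"dx":0.33,"dy":0.09,"dz":0.03,"rx":0,"ry":0,"rz":0,"hand":100},{"dx":0.33,"dy":0.09,"dz":0.03,"rx":0,"ry":0,"rz":0,"hand":100},{"dx":0.33,"dy":0.09,"dz":0.03,"rx":0,"ry":0,"rz":0,"hand":100},{"dx":0.33,"dy":0.09,"dz":0.03,"rx":0,"ry":0,"rz":0,"hand":100},{"dx":0.33,"dy":0.09,"dz":0.03,"rx":0,"ry":0,"rz":0,"hand":100},{"dx":0.33,"dy":0.09,"dz":0.03,"rx":0,"ry":0,"rz":0,"hand":100},{"dx":0.33,"dy":0.09,"dz":0.03,"rx":0,"ry":0,"rz":0,"hand":100},{"dx":0.33,"dy":0.09,"dz":0.03,"rx":0,"ry":0,"rz":0,"hand":100},{"dx":0.33,"dy":0.09,"dz":0.06,"rx":0,"ry":0,"rz":0,"hand":100},{"dx":0.33,"dy":0.09,"dz":0.09,"rx":0,"ry":0,"rz":0,"hand":100},{"dx":0.33,"dy":0.09,"dz":0.12,"rx":0,"ry":0,"rz":0,"hand":100}]' 40
python3 -m jog '[{"dx":0,"dy":0,"dz":0.0,"rx":0,"ry":0,"rz":0,"hand":100},{"dx":0,"dy":0,"dz":0,"rx":0,"ry":0,"rz":0,"hand":100}]'
python3 - <<'E'
from h import *
import pickle
s=manip.sense(); im=viewer.read_camera('wrist')[:,:,::-1]
cv2.imwrite('pics/w4.png',im); pickle.dump(s,open('w4.pkl','wb'));print(s['t'],s['tool_pos'],s['ee_rot'],abs(s['qd']).max())
C=cam('wrist',s)
Rt=R.from_euler('xyz',s['ee_rot']).as_matrix()
for p in([.5225,-.1664,.022],[.5212,-.1664,.022]): print(Rt.T@(np.array(p)-s['tool_pos']))
print(proj(C,[[.5225,-.1664,.052]]))
E
```

```text
t: 3.55
tool_pos: [0.5198, -0.1691, 0.1097]
ee_rot: [3.141, -0.0, -1.156]
wrist_force: [0.2, -0.1, -0.7]
width: 1.001
t: 3.72
tool_pos: [0.5179, -0.1708, 0.1085]
ee_rot: [3.138, 0.001, -1.159]
wrist_force: [-0.1, -0.5, 0.7]
width: 0.998
3.7167 [ 0.51792192 -0.17080908  0.108528  ] [ 3.13763905e+00  1.40108884e-03 -1.15880250e+00] 0.048402593772232945
[-0.00208567 -0.00630263  0.08650676]
[-0.00260624 -0.00511142  0.0865122 ]
[[272.78725938 221.59117875]]
```

View pics/w4.png

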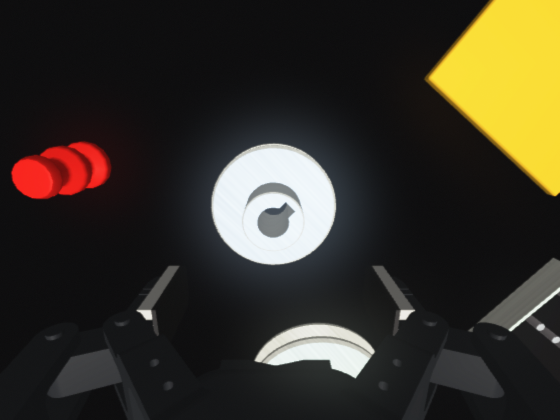

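```bash
python3 -m jog '[{"dx":-0.0023,"dy":-0.0057,"dz":0.01,"rx":0.2,"ry":0,"rz":-0.5,"hand":100},{"dx":-0.0023,"dy":-0.0057,"dz":0.025,"rx":0.2,"ry":0,"rz":-0.5,"hand":100},{"dx":-0.0023,"dy":-0.0057,"dz":0.04,"rx":0.2,"ry":0,"rz":-0.5,"hand":100},{"dx":-0.0023,"dy":-0.0057,"dz":0.055,"rx":0.2,"ry":0,"rz":-0.5,"hand":100},{"dx":-0.0023,"dy":-0.0057,"dz":0.068,"rx":0.2,"ry":0,"rz":-0.5,"hand":100},{"dx":-0.0023,"dy":-0.0057,"dz":0.079,"rx":0.2,"ry":0,"rz":-0.5,"hand":100},{"dx":-0.0023,"dy":-0.0057,"dz":0.0855,"rx":0.2,"ry":0,"rz":-0.5,"hand":100},{"dx":-0.0023,"dy":-0.0057,"dz":0.0855,"rx":0.2,"ry":0,"rz":-0.5,"hand":100},{"dx":-0.0023,"dy":-0.0057,"dz":0.0855,"rx":0.2,"ry":0,"rz":-0.5,"hand":100}]' 40
python3 - <<'E'
from h import *
import pickle
s=manip.sense(); im=viewer.read_camera('wrist')[:,:,::-1]
cv2.imwrite('pics/w5.png',im); pickle.dump(s,open('w5.pkl','wb'));print(s['t'],s['tool_pos'],s['ee_rot'],abs(s['qd']).max(),s['wrist_force'])
print(proj(cam('wrist',s),[[.5225,-.1664,.052]]))
E
```

```text
t: 4.52
tool_pos: [0.5241, -0.1662, 0.0251]
ee_rot: [-3.139, -0.001, -1.149]
wrist_force: [0.8, -0.7, -0.1]
width: 1.0
4.5167 [ 0.52412412 -0.16623254  0.02505742] [-3.13883083e+00 -8.12186374e-04 -1.14919887e+00] 0.011334825681843172 [ 0.81979312 -0.65669791 -0.07042858]
[[275.08066387 300.77921868]]
```

View pics/w5.png

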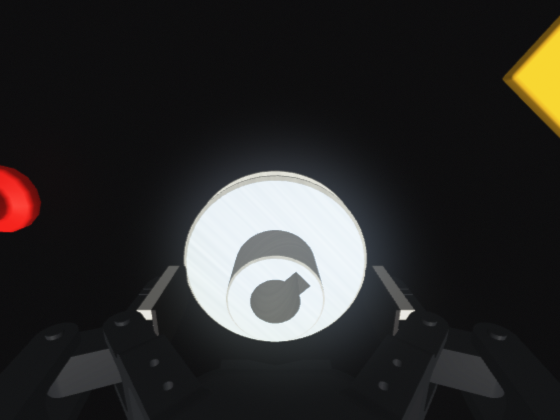

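```bash
python3 -m jog '[{"dx":0,"dy":0.001,"dz":0.003,"rx":0,"ry":0,"rz":0,"hand":75},{"dx":0,"dy":0.001,"dz":0.003,"rx":0,"ry":0,"rz":0,"hand":60},{"dx":0,"dy":0.001,"dz":0.003,"rx":0,"ry":0,"rz":0,"hand":50},{"dx":0,"dy":0.001,"dz":0.003,"rx":0,"ry":0,"rz":0,"hand":40},{"dx":0,"dy":0.001,"dz":0.003,"rx":0,"ry":0,"rz":0,"hand":30},{"dx":0,"dy":0.001,"dz":0.003,"rx":0,"ry":0,"rz":0,"hand":30},{"dx":0,"dy":0.001,"dz":0.003,"rx":0,"ry":0,"rz":0,"hand":30},{"dx":0,"dy":0.001,"dz":0.003,"rx":0,"ry":0,"rz":0,"hand":30},{"dx":0,"dy":0.001,"dz":0.003,"rx":0,"ry":0,"rz":0,"hand":30}]' 50
python3 - <<'E'
from h import *
import pickle
s=manip.sense(); im=viewer.read_camera('wrist')[:,:,::-1]
cv2.imwrite('pics/w6.png',im); pickle.dump(s,open('w6.pkl','wb'));print(s['t'],s['tool_pos'],s['ee_rot'],abs(s['qd']).max(),s['wrist_force'],s['width'])
print(proj(cam('wrist',s),[[.5225,-.1664,.052]]))
E
```

```text
t: 5.32
tool_pos: [0.5235, -0.1665, 0.0231]
ee_rot: [-3.138, -0.001, -1.149]
wrist_force: [-2.3, 1.2, 5.5]
width: 0.51
5.3167 [ 0.52346602 -0.16652749  0.02309282] [-3.13819176e+00 -1.28744869e-03 -1.14912005e+00] 0.0009100627898035152 [-2.31976574  1.21488404  5.5379782 ] 0.5098025036681655
[[275.11395641 301.92150698]]
```

View pics/w6.png

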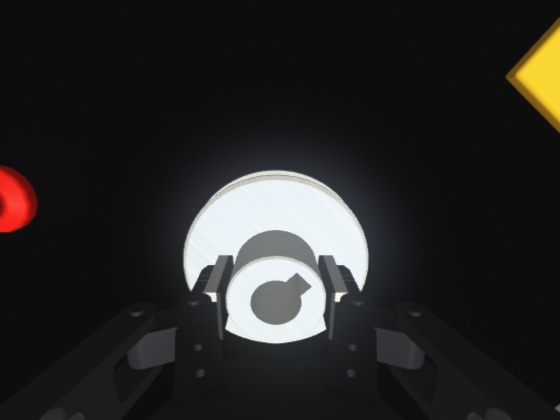

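The boss is gripped: width 0.51 is about 43 mm, and the pads straddle it at (225..345, 300). Now I lift the pulley and check it visually.

```bash
python3 -m jog '[{"dx":0,"dy":0,"dz":-0.01,"rx":0,"ry":0,"rz":0,"hand":30},{"dx":0,"dy":0,"dz":-0.04,"rx":-0.2,"ry":0,"rz":0,"hand":30},{"dx":0,"dy":0,"dz":-0.08,"rx":-0.2,"ry":0,"rz":0,"hand":30},{"dx":0,"dy":0,"dz":-0.12,"rx":-0.2,"ry":0,"rz":0,"hand":30},{"dx":0,"dy":0,"dz":-0.155,"rx":-0.2,"ry":0,"rz":0,"hand":30},{"dx":-0.03,"dy":-0.01,"dz":-0.155,"rx":-0.2,"ry":0,"rz":-5,"hand":30},{"dx":-0.065,"dy":-0.02,"dz":-0.155,"rx":-0.2,"ry":0,"rz":-10,"hand":30},{"dx":-0.1,"dy":-0.03,"dz":-0.155,"rx":-0.2,"ry":0,"rz":-15,"hand":30},{"dx":-0.135,"dy":-0.04,"dz":-0.155,"rx":-0.2,"ry":0,"rz":-20,"hand":30},{"dx":-0.17,"dy":-0.05,"dz":-0.155,"rx":-0.2,"ry":0,"rz":-25,"hand":30},{"dx":-0.2,"dy":-0.06,"dz":-0.155,"rx":-0.2,"ry":0,"rz":-29,"hand":30},{"dx":-0.2,"dy":-0.06,"dz":-0.155,"rx":-0.2,"ry":0,"rz":-29,"hand":30}]' 50
python3 - <<'E'
from h import *
import pickle
s=manip.sense(); im=viewer.read_camera('wrist')[:,:,::-1]
cv2.imwrite('pics/w7.png',im); pickle.dump(s,open('w7.pkl','wb'));print(s['t'],s['tool_pos'],s['ee_rot'],abs(s['qd']).max(),s['wrist_force'],s['width'])
Rt=R.from_euler('xyz',s['ee_rot']).as_matrix()
print(Rt.T@(np.array([.4713,.1770,.178])-s['tool_pos']))
E
```

```text
t: 6.37
tool_pos: [0.4941, 0.0482, 0.1786]
ee_rot: [-3.14, 0.001, -0.63]
wrist_force: [0.4, 0.3, -4.6]
width: 0.512
6.3667 [0.4940795  0.04821762 0.17860844] [-3.13985246e+00  5.72800499e-04 -6.30090924e-01] 0.08946259792206114 [ 0.37404504  0.33907968 -4.631118  ] 0.5121405225171296
[-0.0942858  -0.09062942  0.00082016]
```

View pics/w7.png

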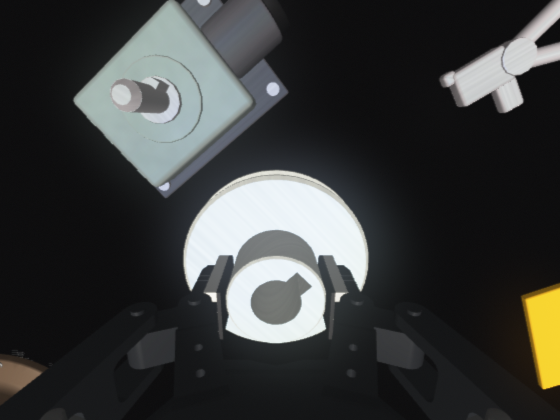

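```bash
python3 - <<'E'
from h import *
import pickle
s=pickle.load(open('w7.pkl','rb')); C=cam('wrist',s); im=cv2.imread('pics/w7.png')
def rect(c,z,h,name,N=500):
    xs=(np.arange(N)-N/2)*h; X,Y=np.meshgrid(-xs,-xs)
    P=np.c_[c[0]+Y.ravel(),c[1]+X.ravel(),np.full(N*N,z)]
    uv=proj(C,P).astype('float32').reshape(N,N,2)
    r=cv2.remap(im,uv[:,:,0],uv[:,:,1],cv2.INTER_CUBIC); cv2.putText(r,name,(5,20),0,.6,(0,0,255),1); return r
t=s['tool_pos']; zt=t[2]+.0289; print('ztop',zt, cast(C,(275.5,302),zt),cast(C,(124,95),.124))
a=rect(t,zt,1.2e-4,'pulley top .12mm/px',400)
b=rect((.471,.1765),.124,1.2e-4,'shaft end .12',400)
c=rect((.471,.1765),.066,1.2e-4,'shoulder .12',400)
cv2.imwrite('pics/r7a.png',cv2.hconcat([a,b])); cv2.imwrite('pics/r7b.png',c); print(t)
E
```

```text
ztop 0.20750843717014192 [[0.49331576 0.04809128 0.20750844]] [[0.47138428 0.17462366 0.124     ]]
[0.4940795  0.04821762 0.17860844]
```

View pics/r7a.png

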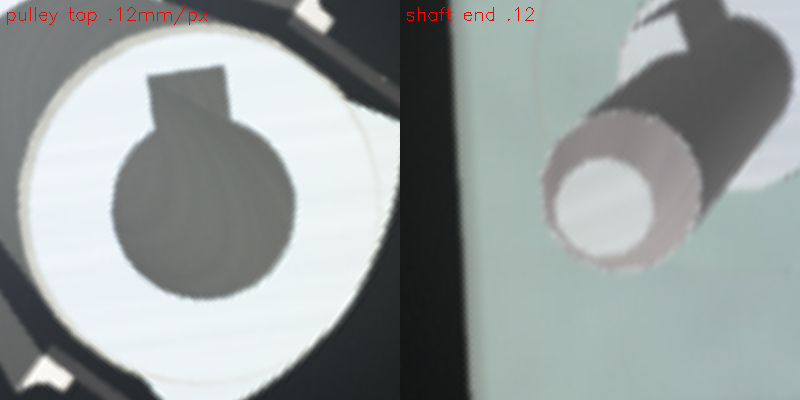

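View pics/r7b.png

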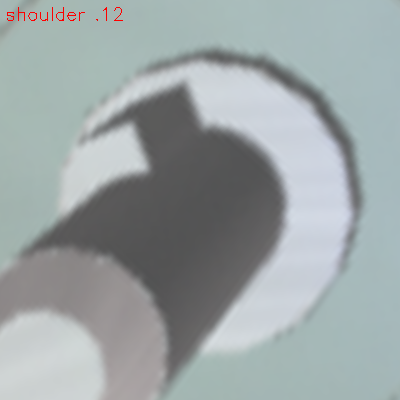

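```bash
python3 -m jog '[{"dx":-0.025,"dy":-0.024,"dz":0,"rx":0,"ry":0,"rz":1,"hand":30},{"dx":-0.05,"dy":-0.048,"dz":0,"rx":0,"ry":0,"rz":2,"hand":30},{"dx":-0.072,"dy":-0.07,"dz":0,"rx":0,"ry":0,"rz":3,"hand":30},{"dx":-0.0885,"dy":-0.085,"dz":0,"rx":0,"ry":0,"rz":3,"hand":30},{"dx":-0.094,"dy":-0.09,"dz":0,"rx":0,"ry":0,"rz":3,"hand":30},{"dx":-0.094,"dy":-0.09,"dz":0,"rx":0,"ry":0,"rz":3,"hand":30},{"dx":-0.094,"dy":-0.09,"dz":0,"rx":0,"ry":0,"rz":3,"hand":30},{"dx":-0.094,"dy":-0.09,"dz":0,"rx":0,"ry":0,"rz":3,"hand":30}]'
python3 - <<'E'
from h import *
import pickle
s=manip.sense(); pickle.dump(s,open('s8.pkl','wb'));print(s['t'],s['tool_pos'],s['ee_rot'],abs(s['qd']).max(),s['wrist_force'],s['moment'],s['width'])
a=viewer.read_camera('top')[:,:,::-1];b=viewer.read_camera('side')[:,:,::-1]
cv2.imwrite('pics/t8.png',a);cv2.imwrite('pics/s8.png',b)
c1=cv2.resize(a[150:270,150:290],None,fx=3,fy=3,interpolation=cv2.INTER_CUBIC)
c2=cv2.resize(b[150:270,180:320],None,fx=3,fy=3,interpolation=cv2.INTER_CUBIC)
cv2.imwrite('pics/c8.png',cv2.hconcat([c1[:,:400],c2[:,:400]]))
# expected bore: TCP + offset
o=R.from_euler('xyz',s['ee_rot']).as_matrix()@ (R.from_euler('xyz',[np.pi,0,-.63]).as_matrix().T@np.array([.49318-.49408,.04768-.04822,0]))
print('bore',s['tool_pos']+o)
E
```

```text
t: 7.08
tool_pos: [0.4728, 0.1706, 0.1781]
ee_rot: [3.14, -0.001, -0.69]
wrist_force: [0.0, 0.3, -5.0]
width: 0.508
7.0833 [0.47275697 0.17056018 0.17812871] [ 3.14006764e+00 -1.23908412e-03 -6.90473069e-01] 0.007968186381372654 [ 0.029984    0.26362311 -4.98990187] [-0.01618373 -0.00131335 -0.00687603] 0.5080502191947663
bore [0.47182597 0.17007556 0.17812968]
```

View pics/c8.png

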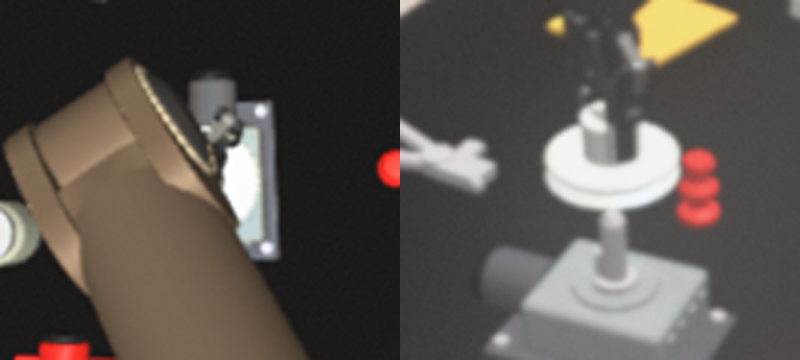

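```bash
python3 -m jog '[{"dx":-0.0047,"dy":-0.0035,"dz":0.01,"rx":0,"ry":0,"rz":0,"hand":30},{"dx":-0.0047,"dy":-0.0035,"dz":0.02,"rx":0,"ry":0,"rz":0,"hand":30},{"dx":-0.0047,"dy":-0.0035,"dz":0.024,"rx":0,"ry":0,"rz":0,"hand":30},{"dx":-0.0047,"dy":-0.0035,"dz":0.024,"rx":0,"ry":0,"rz":0,"hand":30},{"dx":-0.0047,"dy":-0.0035,"dz":0.024,"rx":0,"ry":0,"rz":0,"hand":30}]'
python3 - <<'E'
from h import *
import pickle
s=manip.sense(); print(s['t'],s['tool_pos'],s['ee_rot'],abs(s['qd']).max(),s['wrist_force'],s['width'])
b=viewer.read_camera('side')[:,:,::-1];w=viewer.read_camera('wrist')[:,:,::-1]
cv2.imwrite('pics/s9.png',b);cv2.imwrite('pics/w9.png',w)
cv2.imwrite('pics/c9.png',cv2.resize(b[150:270,180:320],None,fx=5,fy=5,interpolation=cv2.INTER_CUBIC))
o=R.from_euler('xyz',s['ee_rot']).as_matrix()@ (R.from_euler('xyz',[np.pi,0,-.63]).as_matrix().T@np.array([.49318-.49408,.04768-.04822,0]))
p=s['tool_pos']+o; print('bore',p)
S=cam('side')
th=np.linspace(0,2*np.pi,360)
def ext(c,r,z):
    q=proj(S,np.c_[c[0]+r*np.cos(th),c[1]+r*np.sin(th),np.full(360,z)]); return q[:,0].min(),q[:,0].max()
print('pred disc',ext(p,.05,p[2]-.023+.010),'shaft',proj(S,[.4704,.1758,.110]))
hsv=cv2.cvtColor(b,cv2.COLOR_BGR2HSV); 
m=((hsv[:,:,2]>140)&(hsv[:,:,1]<60)).astype('uint8'); mm=np.zeros_like(m); mm[185:235,215:300]=1
cs,_=cv2.findContours(m*mm,cv2.RETR_EXTERNAL,cv2.CHAIN_APPROX_NONE)
for k in sorted(cs,key=cv2.contourArea)[-2:]: print(cv2.boundingRect(k))
E
```

```text
t: 7.6
tool_pos: [0.4711, 0.1763, 0.1535]
ee_rot: [3.139, -0.0, -0.691]
wrist_force: [-0.5, -0.2, -5.1]
width: 0.506
7.6 [0.47106885 0.17626604 0.1535315 ] [ 3.13934309e+00 -2.73028256e-04 -6.90618013e-01] 0.014144214136957432 [-0.51714764 -0.23085903 -5.07234024] 0.5055263992751614
bore [0.47013779 0.17578156 0.15353356]
pred disc (np.float64(227.62597062517833), np.float64(271.7754409259201)) shaft [[250.09334376 225.85264017]]
(228, 194, 46, 41)
```

View pics/c9.png

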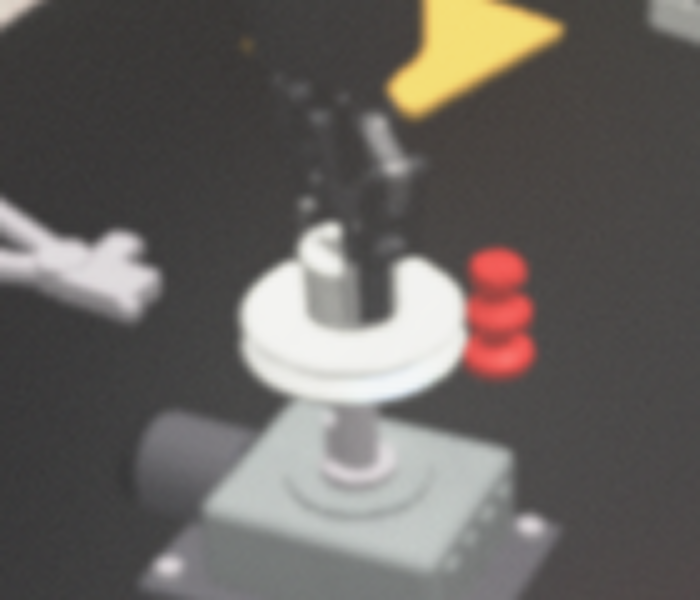

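Side crop: the disc is centred at column ~353 and the shaft at ~355, so they line up. I lower it onto the shaft end in small steps.

```bash
python3 -m jog '[{"dx":0,"dy":0,"dz":0.003,"rx":0,"ry":0,"rz":0,"hand":30},{"dx":0,"dy":0,"dz":0.006,"rx":0,"ry":0,"rz":0,"hand":30},{"dx":0,"dy":0,"dz":0.009,"rx":0,"ry":0,"rz":0,"hand":30},{"dx":0,"dy":0,"dz":0.011,"rx":0,"ry":0,"rz":0,"hand":30},{"dx":0,"dy":0,"dz":0.013,"rx":0,"ry":0,"rz":0,"hand":30},{"dx":0,"dy":0,"dz":0.013,"rx":0,"ry":0,"rz":0,"hand":30}]'
python3 - <<'E'
from h import *
s=manip.sense(); print(s['t'],s['tool_pos'],s['ee_rot'],s['wrist_force'],s['moment'],s['width'])
E
```

```text
t: 8.2
tool_pos: [0.4713, 0.1764, 0.1408]
ee_rot: [3.14, -0.001, -0.691]
wrist_force: [-0.1, -0.4, -4.8]
width: 0.507
8.2 [0.47132502 0.17644915 0.14078404] [ 3.14010777e+00 -6.82538783e-04 -6.90589600e-01] [-0.05470615 -0.43257728 -4.79184293] [-0.00211652 -0.00490955  0.07816598] 0.5074077851950837
```

```bash
python3 -m jog '[{"dx":0,"dy":0,"dz":0.003,"rx":0,"ry":0,"rz":0,"hand":30},{"dx":0,"dy":0,"dz":0.006,"rx":0,"ry":0,"rz":0,"hand":30},{"dx":0,"dy":0,"dz":0.009,"rx":0,"ry":0,"rz":0,"hand":30},{"dx":0,"dy":0,"dz":0.012,"rx":0,"ry":0,"rz":0,"hand":30},{"dx":0,"dy":0,"dz":0.012,"rx":0,"ry":0,"rz":0,"hand":30}]'
python3 -m jog '[{"dx":0,"dy":0,"dz":0.003,"rx":0,"ry":0,"rz":0,"hand":30},{"dx":0,"dy":0,"dz":0.006,"rx":0,"ry":0,"rz":0,"hand":30},{"dx":0,"dy":0,"dz":0.009,"rx":0,"ry":0,"rz":0,"hand":30},{"dx":0,"dy":0,"dz":0.011,"rx":0,"ry":0,"rz":0,"hand":30},{"dx":0,"dy":0,"dz":0.011,"rx":0,"ry":0,"rz":0,"hand":30}]'
python3 - <<'E'
from h import *
s=manip.sense(); print(s['t'],s['tool_pos'],s['ee_rot'],s['wrist_force'],s['moment'],s['width'])
E
```

```text
t: 8.62
tool_pos: [0.4709, 0.1762, 0.128]
ee_rot: [3.139, -0.0, -0.691]
wrist_force: [0.6, 0.1, -6.0]
width: 0.512
t: 9.03
tool_pos: [0.4706, 0.1761, 0.1165]
ee_rot: [3.138, 0.0, -0.691]
wrist_force: [-0.0, 0.6, -5.0]
width: 0.508
9.0333 [0.47062893 0.17607139 0.11650142] [ 3.13843952e+00  3.13607913e-04 -6.90549318e-01] [-0.04547178  0.59059901 -5.04752487] [ 0.01721698 -0.01130038 -0.02185763] 0.5079952881912152
```

```bash
python3 -m jog '[{"dx":0,"dy":0,"dz":0.001,"rx":0.3,"ry":0,"rz":0,"hand":30},{"dx":0,"dy":0,"dz":0.002,"rx":0.3,"ry":0,"rz":0,"hand":30},{"dx":0,"dy":0,"dz":0.003,"rx":0.3,"ry":0,"rz":0,"hand":30},{"dx":0,"dy":0,"dz":0.004,"rx":0.3,"ry":0,"rz":0,"hand":30},{"dx":0,"dy":0,"dz":0.004,"rx":0.3,"ry":0,"rz":0,"hand":30}]'
python3 -m jog '[{"dx":0,"dy":0,"dz":0.0005,"rx":0,"ry":0,"rz":0,"hand":30},{"dx":0,"dy":0,"dz":0.001,"rx":0,"ry":0,"rz":0,"hand":30},{"dx":0,"dy":0,"dz":0.001,"rx":0,"ry":0,"rz":0,"hand":30}]'
python3 - <<'E'
from h import *
s=manip.sense(); print(s['t'],s['tool_pos'],s['ee_rot'],s['wrist_force'],s['moment'],s['width'])
E
```

```text
t: 9.45
tool_pos: [0.4706, 0.176, 0.1124]
ee_rot: [-3.14, 0.0, -0.691]
wrist_force: [0.0, 0.4, -5.6]
width: 0.505
t: 9.7
tool_pos: [0.4706, 0.176, 0.1113]
ee_rot: [-3.14, 0.0, -0.691]
wrist_force: [-0.4, 0.1, -4.9]
width: 0.509
9.7 [0.47056808 0.17602469 0.11131631] [-3.13965240e+00  3.96110887e-04 -6.90520831e-01] [-0.44820882  0.10610858 -4.86172239] [ 0.01539459 -0.03886429 -0.02231892] 0.5086460805664337
```

```bash
python3 -m jog '[{"dx":0,"dy":0,"dz":0.0005,"rx":0,"ry":0,"rz":0,"hand":30},{"dx":0,"dy":0,"dz":0.0005,"rx":0,"ry":0,"rz":0,"hand":30}]'
python3 -m jog '[{"dx":0,"dy":0,"dz":0.0005,"rx":0,"ry":0,"rz":0,"hand":30},{"dx":0,"dy":0,"dz":0.0005,"rx":0,"ry":0,"rz":0,"hand":30}]'
python3 - <<'E'
from h import *
s=manip.sense(); print(s['t'],s['tool_pos'],s['ee_rot'],s['wrist_force'],s['moment'],s['width'])
b=viewer.read_camera('side')[:,:,::-1]
cv2.imwrite('pics/c10.png',cv2.resize(b[150:270,180:320],None,fx=5,fy=5,interpolation=cv2.INTER_CUBIC))
E
```

```text
t: 9.87
tool_pos: [0.4706, 0.1761, 0.111]
ee_rot: [-3.14, 0.0, -0.691]
wrist_force: [-1.0, -0.3, -2.0]
width: 0.506
t: 10.03
tool_pos: [0.4707, 0.1761, 0.1108]
ee_rot: [-3.139, -0.0, -0.691]
wrist_force: [-2.2, -0.4, 0.9]
width: 0.508
10.0333 [0.47068359 0.17610636 0.11083022] [-3.13944899e+00 -2.11337449e-05 -6.90578350e-01] [-2.22007145 -0.43528861  0.89933076] [-0.19207395  0.39466599 -0.02034487] 0.5077653649279716
```

View pics/c10.png

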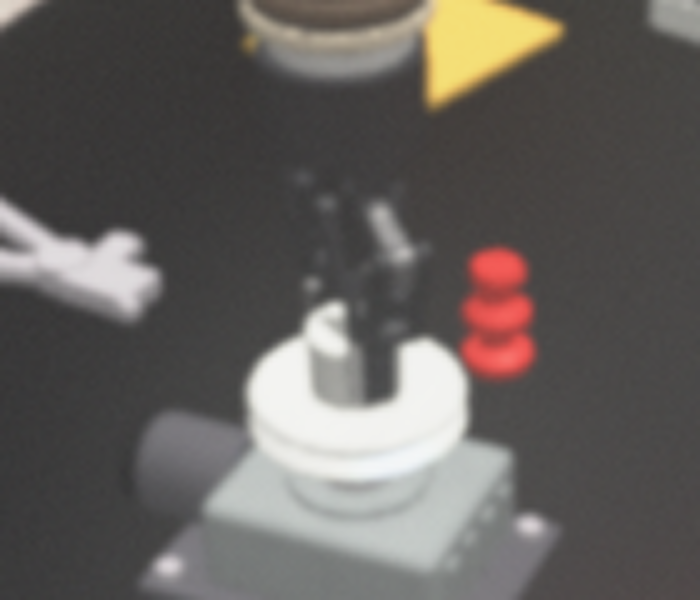

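Light contact on the key: the force rose about 6 N at TCP z 0.1108, matching the expected 0.111. I now turn towards the key in small steps, keeping only light pressure.

```bash
python3 -m jog '[{"dx":0,"dy":0,"dz":0.0002,"rx":0,"ry":0,"rz":-1.5,"hand":30},{"dx":0,"dy":0,"dz":0.0002,"rx":0,"ry":0,"rz":-3,"hand":30},{"dx":0,"dy":0,"dz":0.0002,"rx":0,"ry":0,"rz":-4,"hand":30},{"dx":0,"dy":0,"dz":0.0002,"rx":0,"ry":0,"rz":-4,"hand":30}]'
python3 - <<'E'
from h import *
s=manip.sense(); print(s['t'],s['tool_pos'],s['ee_rot'],s['wrist_force'],s['moment'],s['width'])
E
```

```text
t: 10.42
tool_pos: [0.4711, 0.1759, 0.1108]
ee_rot: [-3.139, -0.001, -0.619]
wrist_force: [-0.3, -2.7, 1.1]
width: 0.512
10.4167 [0.47110457 0.17589108 0.11076872] [-3.13907277e+00 -7.08130133e-04 -6.19343236e-01] [-0.31224813 -2.67691677  1.09676574] [-0.52725322 -0.08287502 -0.01309801] 0.511763675994518
```

```bash
python3 -m jog '[{"dx":0,"dy":0,"dz":0.0003,"rx":0,"ry":0,"rz":-1.5,"hand":30},{"dx":0,"dy":0,"dz":0.0003,"rx":0,"ry":0,"rz":-3,"hand":30},{"dx":0,"dy":0,"dz":0.0003,"rx":0,"ry":0,"rz":-3,"hand":30}]'
python3 - <<'E'
from h import *
s=manip.sense(); print(s['t'],s['tool_pos'],s['ee_rot'],s['wrist_force'],s['moment'],s['width'])
E
python3 -m jog '[{"dx":0,"dy":0,"dz":0.0003,"rx":0,"ry":0,"rz":-1.5,"hand":30},{"dx":0,"dy":0,"dz":0.0003,"rx":0,"ry":0,"rz":-3,"hand":30},{"dx":0,"dy":0,"dz":0.0003,"rx":0,"ry":0,"rz":-3,"hand":30}]'
python3 - <<'E'
from h import *
s=manip.sense(); print(s['t'],s['tool_pos'],s['ee_rot'],s['wrist_force'],s['moment'],s['width'])
E
```

```text
t: 10.67
tool_pos: [0.4715, 0.1759, 0.1106]
ee_rot: [-3.139, -0.001, -0.565]
wrist_force: [0.0, -2.2, 1.8]
width: 0.509
10.6667 [0.47146806 0.17591777 0.11059931] [-3.13855211e+00 -1.24879953e-03 -5.64645506e-01] [ 0.02361656 -2.15356935  1.83635194] [-0.3544667  -0.1587154  -0.01672981] 0.5094553986663274
t: 10.92
tool_pos: [0.4717, 0.176, 0.1103]
ee_rot: [-3.138, -0.002, -0.511]
wrist_force: [-0.7, -1.9, 1.0]
width: 0.51
10.9167 [0.47168236 0.17603736 0.11034745] [-3.13820113e+00 -1.60440594e-03 -5.10537510e-01] [-0.69840747 -1.91939764  0.99971656] [-0.28019035 -0.1095393   0.00109103] 0.5103076709817196
```

```bash
python3 -m jog '[{"dx":0,"dy":0,"dz":0.0002,"rx":0,"ry":0,"rz":-1.5,"hand":30},{"dx":0,"dy":0,"dz":0.0002,"rx":0,"ry":0,"rz":-3,"hand":30},{"dx":0,"dy":0,"dz":0.0002,"rx":0,"ry":0,"rz":-3,"hand":30}]'
python3 - <<'E'
from h import *
s=manip.sense(); print(s['t'],s['tool_pos'],s['ee_rot'],s['wrist_force'],s['moment'],s['width'])
E
```

```text
t: 11.17
tool_pos: [0.4711, 0.1764, 0.1097]
ee_rot: [-3.138, -0.001, -0.456]
wrist_force: [-0.3, 1.4, -5.0]
width: 0.509
11.1667 [0.47112688 0.17640902 0.10968186] [-3.13823758e+00 -6.44905329e-04 -4.55615859e-01] [-0.31255444  1.35965011 -4.99574441] [ 0.32967133 -0.03681256  0.0820111 ] 0.5086271202134521
```

It has dropped: the force is back to the weight alone (-5 N) at yaw -0.456, and z has sunk. I turn 3° more to centre the keyway on the key, then lower.

```bash
python3 -m jog '[{"dx":0,"dy":0,"dz":0.0002,"rx":0,"ry":0,"rz":-1.5,"hand":30},{"dx":0,"dy":0,"dz":0.0003,"rx":0,"ry":0,"rz":-3,"hand":30},{"dx":0,"dy":0,"dz":0.0008,"rx":0,"ry":0,"rz":-3,"hand":30},{"dx":0,"dy":0,"dz":0.0015,"rx":0,"ry":0,"rz":-3,"hand":30},{"dx":0,"dy":0,"dz":0.0015,"rx":0,"ry":0,"rz":-3,"hand":30}]'
python3 - <<'E'
from h import *
s=manip.sense(); print(s['t'],s['tool_pos'],s['ee_rot'],s['wrist_force'],s['moment'],s['width'])
E
```

```text
t: 11.58
tool_pos: [0.4709, 0.1763, 0.1078]
ee_rot: [-3.139, -0.0, -0.404]
wrist_force: [0.1, 0.3, -5.6]
width: 0.508
11.5833 [0.47090018 0.17626868 0.10783593] [-3.13870185e+00 -3.11252778e-04 -4.03540860e-01] [ 0.14815056  0.32784243 -5.58996776] [-0.00843475  0.00549391 -0.03037332] 0.5084924750839651
```

```bash
python3 -m jog '[{"dx":0,"dy":0,"dz":0.0015,"rx":0,"ry":0,"rz":0,"hand":30},{"dx":0,"dy":0,"dz":0.003,"rx":0,"ry":0,"rz":0,"hand":30},{"dx":0,"dy":0,"dz":0.0045,"rx":0,"ry":0,"rz":0,"hand":30},{"dx":0,"dy":0,"dz":0.006,"rx":0,"ry":0,"rz":0,"hand":30},{"dx":0,"dy":0,"dz":0.0075,"rx":0,"ry":0,"rz":0,"hand":30},{"dx":0,"dy":0,"dz":0.0075,"rx":0,"ry":0,"rz":0,"hand":30}]'
python3 - <<'E'
from h import *
s=manip.sense(); print(s['t'],s['tool_pos'],s['ee_rot'],s['wrist_force'],s['moment'],s['width'])
E
```

```text
t: 12.08
tool_pos: [0.4707, 0.1762, 0.1]
ee_rot: [-3.139, 0.0, -0.404]
wrist_force: [0.3, -0.1, -5.7]
width: 0.509
12.0833 [0.47071123 0.17618773 0.09995124] [-3.13908990e+00  9.62426421e-05 -4.03507083e-01] [ 0.30968013 -0.14557107 -5.69499926] [0.01585371 0.02057443 0.01151655] 0.5086017227673486
```

```bash
python3 -m jog '[{"dx":0,"dy":0,"dz":0.0015,"rx":0,"ry":0,"rz":0,"hand":30},{"dx":0,"dy":0,"dz":0.003,"rx":0,"ry":0,"rz":0,"hand":30},{"dx":0,"dy":0,"dz":0.0045,"rx":0,"ry":0,"rz":0,"hand":30},{"dx":0,"dy":0,"dz":0.006,"rx":0,"ry":0,"rz":0,"hand":30},{"dx":0,"dy":0,"dz":0.0075,"rx":0,"ry":0,"rz":0,"hand":30},{"dx":0,"dy":0,"dz":0.0085,"rx":0,"ry":0,"rz":0,"hand":30},{"dx":0,"dy":0,"dz":0.0085,"rx":0,"ry":0,"rz":0,"hand":30}]'
python3 -m jog '[{"dx":0,"dy":0,"dz":0.0005,"rx":0,"ry":0,"rz":0,"hand":30},{"dx":0,"dy":0,"dz":0.001,"rx":0,"ry":0,"rz":0,"hand":30},{"dx":0,"dy":0,"dz":0.001,"rx":0,"ry":0,"rz":0,"hand":30}]'
python3 - <<'E'
from h import *
s=manip.sense(); print(s['t'],s['tool_pos'],s['ee_rot'],s['wrist_force'],s['moment'],s['width'])
E
```

```text
t: 12.67
tool_pos: [0.4706, 0.1762, 0.0912]
ee_rot: [-3.139, 0.0, -0.404]
wrist_force: [0.7, 0.5, -5.1]
width: 0.509
t: 12.92
tool_pos: [0.4706, 0.1761, 0.0902]
ee_rot: [-3.139, 0.0, -0.404]
wrist_force: [0.8, -0.1, -5.6]
width: 0.508
12.9167 [0.47058002 0.17612978 0.09015228] [-3.13935913e+00  4.22493909e-04 -4.03583792e-01] [ 0.8348861  -0.06046791 -5.60460211] [-0.05564357 -0.02869948 -0.02832729] 0.5084736213562123
```

```bash
python3 -m jog '[{"dx":0,"dy":0,"dz":0.0004,"rx":0,"ry":0,"rz":0,"hand":30},{"dx":0,"dy":0,"dz":0.0008,"rx":0,"ry":0,"rz":0,"hand":30},{"dx":0,"dy":0,"dz":0.0008,"rx":0,"ry":0,"rz":0,"hand":30}]'
python3 -m jog '[{"dx":0,"dy":0,"dz":0.0004,"rx":0,"ry":0,"rz":0,"hand":30},{"dx":0,"dy":0,"dz":0.0004,"rx":0,"ry":0,"rz":0,"hand":30}]'
python3 - <<'E'
from h import *
s=manip.sense(); print(s['t'],s['tool_pos'],s['ee_rot'],s['wrist_force'],s['moment'],s['width'])
E
```

```text
t: 13.17
tool_pos: [0.4706, 0.1761, 0.0893]
ee_rot: [-3.139, 0.0, -0.404]
wrist_force: [0.0, -0.6, -4.8]
width: 0.512
t: 13.33
tool_pos: [0.4706, 0.1762, 0.0891]
ee_rot: [-3.139, 0.0, -0.404]
wrist_force: [-1.9, 0.7, -2.0]
width: 0.506
13.3333 [0.47058024 0.17616307 0.08914436] [-3.13942203e+00  2.56352790e-04 -4.03549233e-01] [-1.85292504  0.70441268 -2.03252415] [-0.10328707  0.2443581  -0.0234931 ] 0.5058905098280825
```

It contacts the shoulder at z 0.0891, exactly the expected home height (0.066+0.0231). One more slight press, then a look.

```bash
python3 -m jog '[{"dx":0,"dy":0,"dz":0.0004,"rx":0,"ry":0,"rz":0,"hand":30},{"dx":0,"dy":0,"dz":0.0004,"rx":0,"ry":0,"rz":0,"hand":30}]'
python3 - <<'E'
from h import *
s=manip.sense(); print(s['t'],s['tool_pos'],s['ee_rot'],s['wrist_force'],s['moment'],s['width'])
w=viewer.read_camera('wrist')[:,:,::-1];b=viewer.read_camera('side')[:,:,::-1]
cv2.imwrite('pics/c11.png',cv2.hconcat([cv2.resize(b[170:270,200:300],(400,400),interpolation=cv2.INTER_CUBIC),cv2.resize(w[220:360,205:345],(400,400),interpolation=cv2.INTER_CUBIC)]))
E
```

```text
t: 13.5
tool_pos: [0.4706, 0.1762, 0.0891]
ee_rot: [-3.139, -0.0, -0.404]
wrist_force: [-3.0, -1.8, 3.3]
width: 0.506
13.5 [0.47061443 0.17617088 0.08911071] [-3.13946976e+00 -4.18950350e-05 -4.03574355e-01] [-2.98222355 -1.84183359  3.27302784] [-0.32639487  0.57622749  0.03969143] 0.5060897978283437
```

View pics/c11.png

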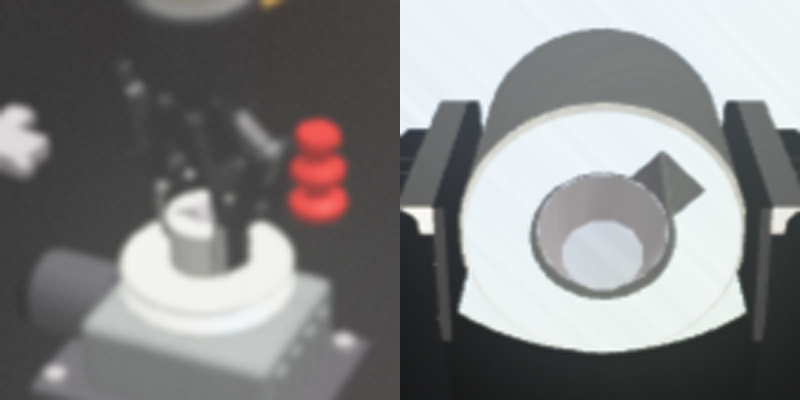

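The wrist crop shows the shaft end standing proud in the bore near (603,230), with the disc on the housing in the side view. Releasing now: ease off, open, then rise.

```bash
python3 -m jog '[{"dx":0,"dy":0,"dz":-0.0003,"rx":0,"ry":0,"rz":0,"hand":52},{"dx":0,"dy":0,"dz":-0.0003,"rx":0,"ry":0,"rz":0,"hand":56},{"dx":0,"dy":0,"dz":-0.0003,"rx":0,"ry":0,"rz":0,"hand":65},{"dx":0,"dy":0,"dz":-0.0003,"rx":0,"ry":0,"rz":0,"hand":85},{"dx":0,"dy":0,"dz":-0.0003,"rx":0,"ry":0,"rz":0,"hand":85},{"dx":0,"dy":0,"dz":-0.0003,"rx":0,"ry":0,"rz":0,"hand":85}]'
python3 - <<'E'
from h import *
s=manip.sense(); print(s['t'],s['tool_pos'],s['ee_rot'],s['wrist_force'],s['moment'],s['width'])
w=viewer.read_camera('wrist')[:,:,::-1]; cv2.imwrite('pics/w12.png',w)
E
```

```text
t: 14.1
tool_pos: [0.4708, 0.1763, 0.0895]
ee_rot: [-3.139, -0.0, -0.404]
wrist_force: [-0.4, -0.4, 1.2]
width: 0.853
14.1 [0.47080485 0.17625089 0.08949901] [-3.13914631e+00 -2.93298146e-04 -4.03606209e-01] [-0.40418657 -0.42130339  1.17584306] [-0.00684438  0.01179564 -0.00722929] 0.8532778068620316
```

View pics/w12.png

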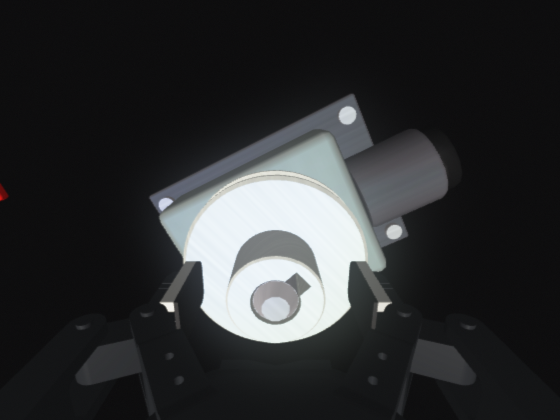

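The fingers at (185,290) and (368,290) are clear of the boss, and the pulley stays home. Now I rise straight up and take a last look.

```bash
python3 -m jog '[{"dx":0,"dy":0,"dz":-0.01,"rx":0,"ry":0,"rz":0,"hand":90},{"dx":0,"dy":0,"dz":-0.03,"rx":0,"ry":0,"rz":0,"hand":90},{"dx":0,"dy":0,"dz":-0.06,"rx":0,"ry":0,"rz":0,"hand":90},{"dx":0,"dy":0,"dz":-0.09,"rx":0,"ry":0,"rz":0,"hand":90},{"dx":0,"dy":0,"dz":-0.11,"rx":0,"ry":0,"rz":0,"hand":90},{"dx":0,"dy":0,"dz":-0.12,"rx":0,"ry":0,"rz":0,"hand":90},{"dx":0,"dy":0,"dz":-0.12,"rx":0,"ry":0,"rz":0,"hand":90},{"dx":0,"dy":0,"dz":-0.12,"rx":0,"ry":0,"rz":0,"hand":90}]'
python3 - <<'E'
from h import *
s=manip.sense(); print(s['t'],s['tool_pos'],s['ee_rot'],s['wrist_force'],abs(s['qd']).max(),s['width'])
w=viewer.read_camera('wrist')[:,:,::-1].copy(); b=viewer.read_camera('side')[:,:,::-1]
cv2.imwrite('pics/w13.png',w);cv2.imwrite('pics/s13.png',b)
C=cam('wrist',s)
m=(cv2.cvtColor(w,cv2.COLOR_BGR2GRAY)>215).astype('uint8')
cs,_=cv2.findContours(m,cv2.RETR_EXTERNAL,cv2.CHAIN_APPROX_NONE)
k=max(cs,key=cv2.contourArea); q=cast(C,k[:,0],.086)
(x,y),r=cv2.minEnclosingCircle(q[:,:2].astype('float32'));print('disc top at z=.086',x,y,2*r)
S=cam('side'); print('side pred boss top centre',proj(S,[.4704,.1758,.118]),'disc rim',proj(S,[.4704,.1758,.066]))
cv2.imwrite('pics/c13.png',cv2.hconcat([cv2.resize(b[170:280,200:310],(400,400),interpolation=cv2.INTER_CUBIC),cv2.resize(w[130:270,205:345],(400,400),interpolation=cv2.INTER_CUBIC)]))
E
```

```text
t: 14.82
tool_pos: [0.4705, 0.1758, 0.2094]
ee_rot: [-3.139, -0.001, -0.404]
wrist_force: [-0.2, -0.6, -0.1]
width: 0.9
14.8167 [0.47054259 0.17575701 0.20935297] [-3.13921670e+00 -7.69886315e-04 -4.03810090e-01] [-0.16646921 -0.5813562  -0.06377933] 0.027371006392523482 0.8995754813256642
disc top at z=.086 0.47240176796913147 0.18315328657627106 0.1276559680700302
side pred boss top centre [[249.97268006 222.97716123]] disc rim [[250.74160336 241.30100438]]
```

View pics/c13.png

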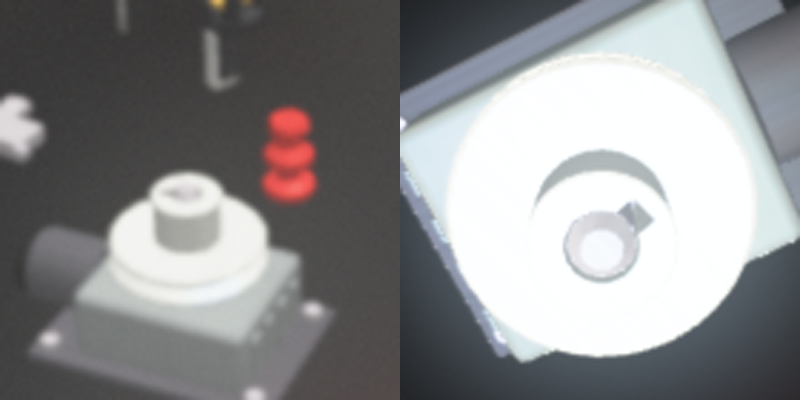

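View pics/s13.png

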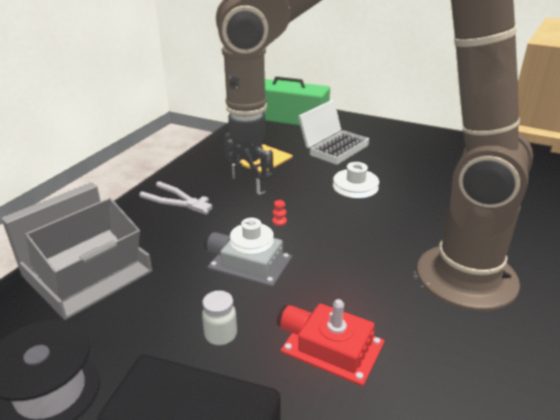

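The pulley sits home. The side view puts the boss top centre at about (251,222) against (250,223) predicted for fully seated, and the other objects are where they were. Handing in.

```bash
python3 -c "
from plant import workorder,manip
print(workorder.hand_in()); print(manip.sense()['t'])"
```

```text
the job is handed in; nothing more can be done
None
the job is handed in; nothing more can be done
```

The small pulley is on the grey gearmotor's shaft, boss upward and fully home on the shoulder. I let it go and handed the job in after about 15 s of robot time.

- **Picking:** I took the smaller pulley (about 100 mm across, the other about 141 mm) by its boss.
- **Turning onto the key:** I rested it on the key with about 6 N and turned it from tool yaw -0.69 to about -0.46. There the keyway dropped over the key and the wrist force went back to the weight alone. I then turned it 3° more to centre it and lowered it freely.
- **Seating:** It touched the shoulder with the tool at z 0.0891 m, against 0.0891 m expected. The wrist readings put the final contact at about 8–9 N.
- **Last checks:** With the gripper clear, the side view put the boss top at (251,222), against (250,223) predicted for fully home. The wrist view showed the shaft in the bore. I saw no change in the other objects in the side view.
- **Checks that failed or disagreed:**
  - The last automatic disc-diameter check gave 128 mm because the bright housing merged into its outline, so I ignored it.
  - The top and wrist cameras disagreed by about 3 mm, so I used the shaft-to-bore offset from a single wrist picture.
  - My first move command was refused because its rows were incomplete, and nothing moved.

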